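# Put the spare signal lamp away and latch the lamp locker

## Task

Stand the loose chrome signal lamp upright in the empty middle pocket of the lamp tray's front row and slide the tray fully home into the locker. Then swing the locker door to without slamming it and press it just until its sprung catch snaps in and holds it shut, pressing no harder than that takes. Do not drop the lamp in, and leave the other things on the desk where they lie.

Things in the scene. Friction and masses are not known exactly. Their poses are not given: they have to be found in the camera images.
- locker: Low dark wooden lamp locker, fixed to the desk: 240 deep (x) by 300 wide (y) by 95 high. Origin: centre of its underside. Its +x points away from the robot: the open front looks to its -x, at x=-120 (its roof over the opening starts at x=-94). A door is hung at its left (+y); right of the door a fixed green panel (y -75 to -150) carries the strike.
- door (a joint): Door's hinge angle, rad: about 0 shut, grows as it opens to robot and left (starts 1.05-1.45). 0.5 kg, light friction. From 0.1 a sprung pin resists with 1-4 N, then the tongue; near the edge up to 11 N in all. The strike's depth varies unseen: the catch snaps in anywhere from +0.05 to -0.04, 0.5-3 mm on is a firm rubber stop. Over 22 N bends the leaf: press slowly. Not latched, it springs back past 0.08.
- door_hinge (a point): On the door's hinge axis (vertical), 49 above the desk, at x=-126, y=+142 in the locker's frame. Turns with the door: its own -y runs along the leaf to the free edge and its -x points out of the leaf's front face, which lies 14 before the axis.
- door_edge (a point): On the front face of the door at its free vertical edge, 215 from the hinge axis, mid-height (49 above the desk). Axes as door_hinge. Green leaf 215 wide, 14 thick, from 7 to 91 above the desk. The steel tongue, 16 high, stands 8 out of the edge, its slope to the locker; the strike's steel lip is on the locker's fixed panel beside it.
- tray (a joint): Travel of the lamp tray out of the locker, m, along the locker's -x; 0 is fully home at its stop (starts 0.105-0.13). About 1.2 N of friction. Elm tray 160 deep, 140 wide; floor 26 above the desk, walls and dividers 14 high, top of the front board 46 above the desk. The door shuts only with the tray in.
- tray_pull (a point): Middle of the outer face of the brass cup pull on the tray's front (pull 56 wide, 22 high, stands 22 out), 34 above the desk; in the locker's frame at y=+30, x=-115 when home. Axes as the locker; the pull faces -x. Moves with the tray.
- pocket (a point): Centre of the floor of the empty middle pocket in the tray's front row: 40 by 40, 14 deep, its floor 26 above the desk. Axes as the locker. Neighbouring pockets in the front row hold fuses lower than the walls; spare lamps 49 tall stand in the rows behind, 60 or more away. Moves with the tray.
- lamp: The loose signal lamp, blue jewel, 60 g, upright on the desk. Origin: centre of its underside; z up along it. Chrome body 21 dia up to 21, knurled bezel 28 dia from 23 to 37 (take it here), jewel to 49. Keep the fingertips 16 or more above its foot so that they clear the pocket's walls.
- keycap: Amber bakelite key cap, 24 square, 18 high, on the desk. Origin: centre of its underside. Leave it.
- plug_tip_a: Tinned plug tip lying on the desk, 52 long (along its x), 11 thick. Origin: under its middle. Leave it.
- plug_tip_b: A second tinned plug tip, the same. Leave it.
- adjuster: Steel relay adjuster with a wooden handle lying on the desk, 180 long (along its x), 12 wide, 10 high. Origin: under its middle. Leave it.
- screw_tin: Round open tin of screws, 60 dia, 22 high. Origin: centre of its underside. Leave it.

How it is judged (in metres and radians):
On the way, in this order (a step that is already met when the one before it is completed fails the run):
1. the lamp stands upright in the pocket, let go (horizontal distance between lamp and pocket below 0.016 m and z of lamp in the frame of pocket between -0.006 and 0.006 m and angle between lamp's own z axis and vertical below 0.2 rad and contact force between the fingers and lamp below 0.2 N), for 0.2 s.
2. the tray is fully home, the door still open (value of joint tray below 0.004 m and value of joint door above 0.3 rad), for 0.2 s.
At the end, for the whole second after the job is handed in: The door is shut and held by its catch (angle below 0.06 rad, at rest, untouched), the tray within 6 mm of home, and the lamp at rest upright (within 0.2 rad) in the middle front pocket, its foot within 6 mm of the pocket floor and 16 mm of its centre (horizontal distance between lamp and pocket below 0.016 m and z of lamp in the frame of pocket between -0.006 and 0.006 m and angle between lamp's own z axis and vertical below 0.2 rad and value of joint tray below 0.006 m and value of joint door below 0.06 rad and velocity of joint door between -0.02 and 0.02 rad/s and linear speed of lamp below 0.02 m/s).
It fails at once if the door is pushed with more than 22 N (contact force between any of the fingers, the arm and door above 22 N).
It fails at once if the door is slammed: faster than 2 rad/s within the last 0.2 rad (value of joint door below 0.2 rad and velocity of joint door below -2 rad/s).
It fails at once if the lamp is let go more than 25 mm above the tray's floor (horizontal distance between lamp and pocket below 0.08 m and z of lamp in the frame of pocket above 0.025 m and contact force between the fingers and lamp below 0.05 N).
It fails at once if the key cap, a plug tip, the adjuster or the screw tin is shifted by more than 30 mm (distance of any of keycap, plug_tip_a, plug_tip_b, adjuster, screw_tin from where it was at the start of the episode above 0.03 m).
It also fails if it takes over 72 s, if anything falls off the work surface, if the arm or the gripper's body presses on something with over 40 N, if the wrist force passes 120 N, or if a joint passes its speed limit or range.

## Robot

A 6-joint arm with a two-finger parallel gripper is mounted at the origin on the work surface. World frame = base frame: x ahead of the robot, y to its left, z up, the work surface at z = 0. Lengths are in m, angles in degrees, forces in N, time in s.
With the tool pointing down it reaches from about 0.35 to 0.875 m from the base axis. Payload 4.2 kg.
Tool frame: the origin (TCP) lies between the finger pads; the fingertips stand 19 mm ahead of it and the grasp point (between the pads) is the TCP; z points along the fingers, y is the line along which they close (so a half turn about z gives the same grasp; the last joint's range is limited). The gripper opens to 87 mm and grips with 3 to 60 N. Pads are 19 mm wide; open, the fingers measure 117 mm over their backs; the gripper's body (75 mm by 190 mm) begins 51 mm behind the grasp point.
Start: joints at [-56.459, 22.042, 0.453, 0, -68.411, -14.817], TCP at [0.201, -0.592, 0.242] pointing down, gripper open.
Joint ranges: [-179.83, 179.83], [-69.29, 118.12], [-61.27, 80.66], [-181.25, 117.63], [-171.15, -9.14], [-177.46, 177.46]. Speed limits (degrees/s): [159.86, 159.86, 180, 180, 180, 180].

## Interface

Orientations are given as a 3x3 rotation matrix whose columns are the frame's x, y, z axes.
In Python, from station import r gives the robot as it stands.
- The arm moves only by the tool drive_tool, never from a script. Its argument "steps" is one flat list of numbers, 7 for each row, row after row: the turn, a rotation vector about the tool's x, y, z in rad, then the shift along the tool's x, y, z in m, then the opening, from 0 (shut) to 1 (fully open). A call has 1 to 10 rows; each row shifts and turns the commanded pose from where the row before left it, along the tool's axes as they then stand; what a row does not reach is not made up. A row lasts 1/12 s, in which the tool goes at most 41.7 mm and 7.16 degrees, less where a joint would pass 70% of its speed; a pose out of reach is approached as far as the arm can. A call is refused whole if a number of a shift passes 0.0417 or a number of a turn 0.125, either way. A call with a gripper value outside its range is refused whole. The fingers move at their own pace and stop on an object; the grip force is fixed at half the most. Time passes only in rows, so rows that do not move let the fingers close. It gives the time, the measured TCP pose, the force, the opening and the grip force at its end, in the units of the state.
- r.sense(): the state, without advancing time (a new reading comes with each control period).
- r.capture(name): name is "scene" or "top" or "wrist"; returns the picture (480x640x3 uint8, blue, green, red); there is no depth.
- r.camera_params(name): a dict with "camera_matrix" (3x3 intrinsics, pixels), "k1" (the pictures are not rectified: a ray, as slopes to the right and down, at radius r is drawn at 1 + k1 r^2 times it, then the intrinsics apply), "extrinsics" (4x4, takes a point from world to camera coordinates). Camera axes: x right, y down, z forward; pixel columns grow to the right and rows downward; lengths in m; the calibration is good to about 2 mm. A picture is of the moment at which its call begins: read the wrist's pose just before it. camera_params takes no time and is no camera call; for the wrist camera it gives the pose at the moment of the call.
- r.finish_job(): hands the job in; it is judged then, once.
The state is a dict: "time_s": time; "joints": joint angles; "joint_velocities": joint speeds; "effort": joint torques, N m; "tcp_pos": TCP position; "ee_rot": TCP orientation; "wrist_force": force on the tool from outside, world axes, zero at the start; "moment": the same for the moment, N m; "gripper_width": opening from 0.0 (shut) to 1.0 (fully open); "gripper_force": force on a finger pad.
Only numpy, scipy, OpenCV 4.12 (cv2) and the standard library are available. Lean on these libraries where they do the work, as an engineer would, in place of code of your own. Each camera call takes 0.05 s, during which the arm holds its last target. There are 200 camera calls.

## Working session

There is one attempt and no reset: what is moved stays moved. The work goes in short steps, Python scripts to look and compute and a tool call to move; the robot and the scene stay as the last step left them, time stands still between calls to the robot, and variables do not carry over. Pictures are saved under pics/ and viewed, at most 10 in all, crops included, and the job is handed in when it is done.

Besides the shell and the picture viewer there is one more tool, called after "Request:" as a command line: name --argument value ..., lists and objects as JSON in quotes. drive_tool: Moves the arm, as the interface text tells. Its arguments: {"type":"object","properties":{"steps":{"type":"array"}},"required":["steps"]}

```bash
mkdir -p pics; cat > h.py <<'E'
import numpy as np, cv2
from station import r
def ray(name,px,P=None):
    P=P or r.camera_params(name);K=np.array(P["camera_matrix"]);E=np.array(P["extrinsics"])
    d=np.array([(px[0]-K[0,2])/K[0,0],(px[1]-K[1,2])/K[1,1]]);u=d.copy()
    for _ in range(20): u=d/(1+P["k1"]*(u@u))
    v=E[:3,:3].T@np.array([u[0],u[1],1]);c=-E[:3,:3].T@E[:3,3]
    return c,v
def onz(name,px,z,P=None):
    c,v=ray(name,px,P);return (c+v*(z-c[2])/v[2]).round(4)
def proj(name,p,P=None):
    P=P or r.camera_params(name);K=np.array(P["camera_matrix"]);E=np.array(P["extrinsics"])
    q=E[:3,:3]@np.array(p)+E[:3,3];u=q[:2]/q[2];u=u*(1+P["k1"]*(u@u))
    return (K[:2,:2]@u+K[:2,2]).round(1)
E
python3 - <<'E'
from h import *
for n in ("top","scene"):
    cv2.imwrite(f"pics/{n}1.png",r.capture(n)); P=r.camera_params(n);E=np.array(P["extrinsics"]);print(n,-E[:3,:3].T@E[:3,3],P["camera_matrix"],P["k1"])
print(r.sense())
E
```

```text
top [0.359998   0.05740914 1.03613235] [[469.67939603   0.         328.01753986]
 [  0.         469.67939603 239.94919965]
 [  0.           0.           1.        ]] -0.07527597813066027
scene [ 1.00653278 -0.28668076  0.87057612] [[468.71655698   0.         315.20749005]
 [  0.         468.71655698 241.06803738]
 [  0.           0.           1.        ]] -0.00645274219498461
{'time_s': 0.1, 'joints': array([-5.64576983e+01,  2.20873969e+01,  3.87592753e-01, -2.68147962e-02,
       -6.84112395e+01, -1.48161200e+01]), 'joint_velocities': array([-0.01703085, -0.08929659,  0.2079919 ,  0.18139615,  0.0276026 ,
       -0.0899154 ]), 'effort': array([-3.89915249e-04, -3.91689241e+01,  1.87934661e+01,  4.23189238e+00,
        1.34468341e-02, -7.49779451e-05]), 'tcp_pos': array([ 0.20051133, -0.59143102,  0.240554  ]), 'ee_rot': array([[-9.47119051e-01, -3.20881600e-01, -7.08159274e-04],
       [-3.20882372e-01,  9.47117236e-01,  1.85577017e-03],
       [ 7.52273544e-05,  1.98487111e-03, -9.99998027e-01]]), 'wrist_force': array([ 0.26489499,  0.03286966, -0.11699453]), 'moment': array([ 0.03356319, -0.00344858, -0.01995545]), 'gripper_force': 0.0, 'gripper_width': 0.998976544317599}
```

View pics/top1.png

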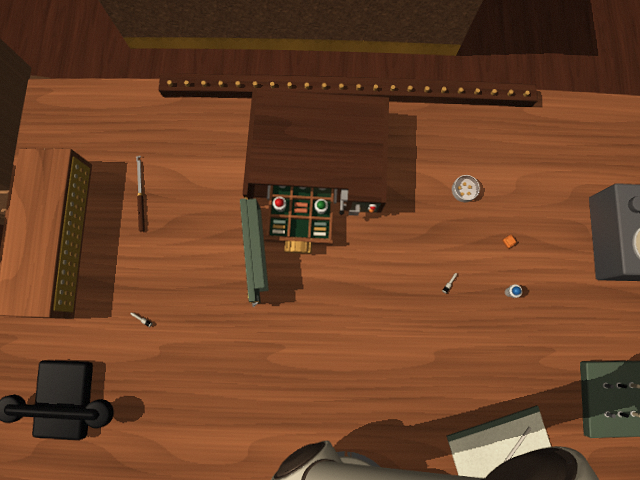

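View pics/scene1.png

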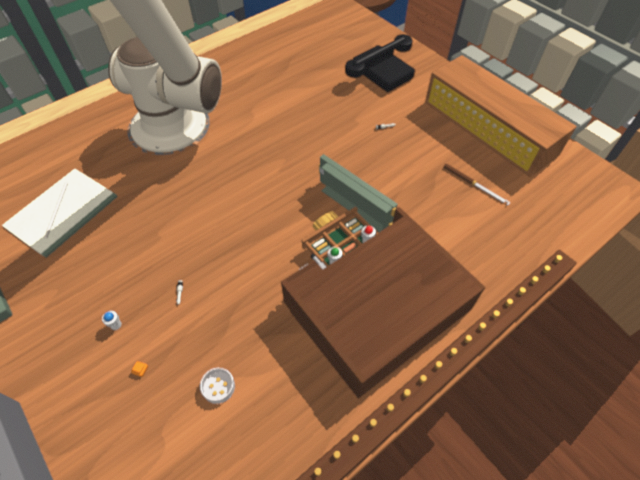

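The top view shows the lamp jewel at (516,291), the empty pocket at (299,228), the pull at (298,246) and the door leaf from about (247,200) to (258,298). In the scene view the lamp is at (110,318) and the locker roof corners are at (283,288), (362,388) and (483,290).

```bash
python3 - <<'E'
from h import *
print("lamp",onz("top",(516,291),.047),onz("scene",(110,316),.047))
print("roof top",[onz("top",p,.095) for p in((252,97),(388,97))])
print("roof scene",[onz("scene",p,.095) for p in((283,286),(362,388),(483,290))])
print("pocket",onz("top",(299,228),.026),"pull",onz("top",(298,250),.04))
print("door",onz("top",(243,200),.091),onz("top",(254,200),.091),onz("top",(252,290),.091),onz("top",(265,289),.091))
for n,s in(("top",(240,180,120,135)),):
    im=cv2.imread(f"pics/{n}1.png");x,y,w,h=s
    a=cv2.resize(im[y:y+h,x:x+w],None,fx=4.4,fy=4.4,interpolation=2)
    im=cv2.imread("pics/scene1.png");b=cv2.resize(im[145:295,270:410],(560,600))[:594]
    cv2.imwrite("pics/c1.png",np.clip(a*1.4,0,255).astype(np.uint8))
E
```

```text
lamp [ 0.4467 -0.3597  0.047 ] [ 0.4563 -0.3611  0.047 ]
roof top [array([0.8537, 0.2175, 0.095 ]), array([ 0.8616, -0.0796,  0.095 ])]
roof scene [array([ 0.6355, -0.076 ,  0.095 ]), array([ 0.8705, -0.0878,  0.095 ]), array([0.8759, 0.2086, 0.095 ])]
pocket [0.5785 0.1091 0.026 ] pull [0.5271 0.1091 0.04  ]
door [0.6215 0.2243 0.091 ] [0.622  0.2014 0.091 ] [0.435  0.1963 0.091 ] [0.4376 0.1703 0.091 ]
```

View pics/c1.png

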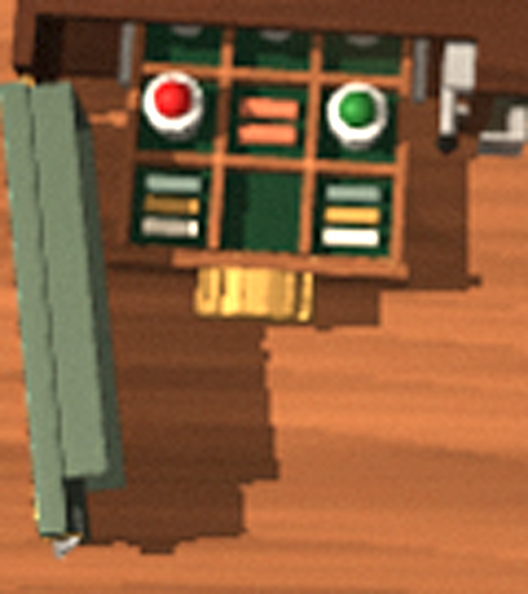

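Request:
drive_tool --steps '[0,0,0,-0.038,0.017,0,1,0,0,0,-0.038,0.017,0,1,0,0,0,-0.038,0.017,0,1,0,0,0,-0.038,0.017,0,1,0,0,0,-0.038,0.017,0,1,0,0,0,-0.038,0.017,0,1,0,0,0,-0.038,0.017,0,1,0,0,0.11,0,0,0,1,0,0,0.11,0,0,0,1,0,0,0.11,0,0,0,1]'

```text
time_s: 0.93
tcp_pos: [0.4151, -0.3926, 0.241]
ee_rot: [[-1.0, 0.006, -0.001], [0.006, 1.0, 0.001], [0.001, 0.001, -1.0]]
wrist_force: [-0.3, -0.4, -0.2]
gripper_width: 1.004
gripper_force: 0.0
```

```bash
python3 - <<'E'
from h import *
s=r.sense();P=r.camera_params("wrist");im=r.capture("wrist");cv2.imwrite("pics/w1.png",im)
print(s["time_s"],s["tcp_pos"],s["ee_rot"].round(3),s["joints"].round(1))
E=np.array(P["extrinsics"]);print(-E[:3,:3].T@E[:3,3],E[:3,:3])
print(proj("wrist",(.451,-.36,.047),P))
hsv=cv2.cvtColor(im,cv2.COLOR_BGR2HSV);m=cv2.inRange(hsv,(95,120,40),(125,255,255))
n,l,st,c=cv2.connectedComponentsWithStats(m)
for i in range(1,n):
    if st[i,4]>60: print(st[i],c[i],onz("wrist",c[i],.043,P))
E
```

```text
0.9333 [ 0.41505335 -0.39264863  0.24100165] [[-1.     0.006 -0.001]
 [ 0.006  1.     0.001]
 [ 0.001  0.001 -1.   ]] [-27.2  16.9  -7.3  -0.  -65.9 -63.2]
[ 0.34794625 -0.39236734  0.3841076 ] [[ 5.99663415e-03  9.99981947e-01  3.82448534e-04]
 [ 9.68504158e-01 -5.90307360e-03  2.48927397e-01]
 [ 2.48925161e-01 -1.12232353e-03 -9.68522072e-01]]
[360.5 262.6]
[344 253  19  18 276] [353.08695652 261.3115942 ] [ 0.451  -0.3662  0.043 ]
```

View pics/w1.png

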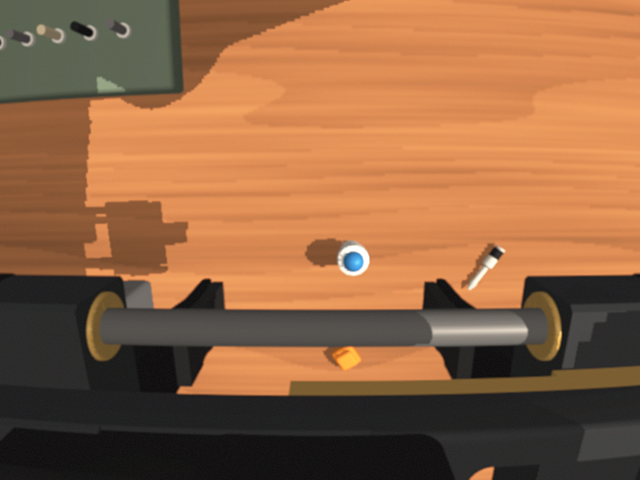

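The wrist view shows the lamp at (352,259), and the key cap and plug tip are clear of the fingers.

Request:
drive_tool --steps '[0,0,0,-0.012,0.009,0,1,0,0,0,-0.012,0.009,0.03,1,0,0,0,-0.012,0.01,0.03,1,0,0,0,0,0,0.03,1,0,0,0,0,0,0.02,1,0,0,0,0,0,0,1]'

```text
time_s: 1.48
tcp_pos: [0.448, -0.3638, 0.1264]
ee_rot: [[-1.0, 0.002, -0.009], [0.002, 1.0, 0.006], [0.009, 0.005, -1.0]]
wrist_force: [-0.3, -0.0, -1.2]
gripper_width: 1.001
gripper_force: 0.0
```

```bash
python3 - <<'E'
from h import *
s=r.sense();P=r.camera_params("wrist");im=r.capture("wrist");cv2.imwrite("pics/w2.png",im)
print(s["tcp_pos"])
hsv=cv2.cvtColor(im,cv2.COLOR_BGR2HSV);m=cv2.inRange(hsv,(95,120,40),(125,255,255))
n,l,st,c=cv2.connectedComponentsWithStats(m)
for i in range(1,n):
    if st[i,4]>60: print(st[i],c[i],onz("wrist",c[i],.043,P))
it=r.capture("top");ht=cv2.cvtColor(it,cv2.COLOR_BGR2HSV);print(proj("wrist",s["tcp_pos"],P))
E
```

```text
[ 0.44797785 -0.36379542  0.1263798 ]
[305 251  29  29 669] [319.12855007 264.75635277] [ 0.4507 -0.3659  0.043 ]
[323.5 319.9]
```

View pics/w2.png

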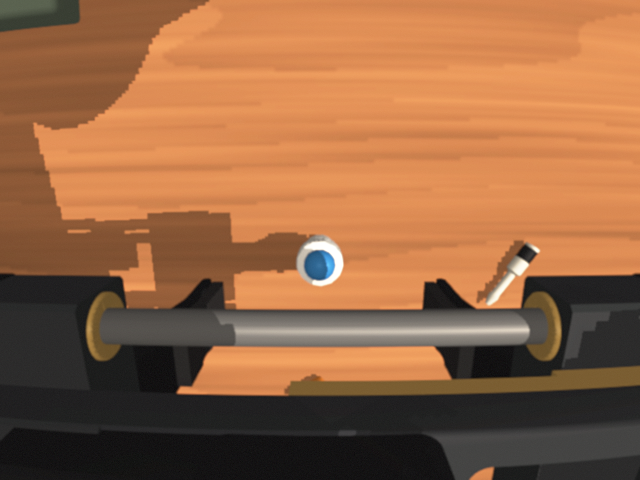

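The close view puts the lamp jewel at (319,265), which gives (0.4507, -0.366) and agrees with the earlier fix. I'll go down and grip.

Request:
drive_tool --steps '[0,0,0,-0.002,-0.002,0.024,1,0,0,0,0,0,0.026,1,0,0,0,0,0,0.026,1,0,0,0,0,0,0.008,1,0,0,0,0,0,0,1,0,0,0,0,0,0,1]'

```text
time_s: 2.08
tcp_pos: [0.4536, -0.3687, 0.0492]
ee_rot: [[-1.0, 0.002, 0.002], [0.002, 1.0, -0.002], [-0.002, -0.002, -1.0]]
wrist_force: [-0.3, -0.7, -0.5]
gripper_width: 1.001
gripper_force: 0.0
```

Request:
drive_tool --steps '[0,0,0,0.002,0.002,0.006,1,0,0,0,0,0,0.006,1,0,0,0,0,0,0,1,0,0,0,0,0,0,0.4,0,0,0,0,0,0,0,0,0,0,0,0,0,0,0,0,0,0,0,0,0,0,0,0,0,0,0,0,0,0,0,0,0,0,0]'

```text
time_s: 2.83
tcp_pos: [0.4505, -0.366, 0.0356]
ee_rot: [[-1.0, 0.003, 0.0], [0.003, 1.0, -0.0], [-0.0, -0.0, -1.0]]
wrist_force: [0.6, -0.5, -0.1]
gripper_width: 0.628
gripper_force: 0.0
```

Request:
drive_tool --steps '[0,0,0,0,0,0,0,0,0,0,0,0,0,0,0,0,0,0,0,0,0,0,0,0,0,0,0,0,0,0,0,0,0,0,0,0,0,0,0,0,0,0,0,0,0,0,0,0,0,0,0,0,0,0,0,0,0,0,0,0,0,0,0]'

```text
time_s: 3.58
tcp_pos: [0.4505, -0.3659, 0.0355]
ee_rot: [[-1.0, 0.003, -0.0], [0.003, 1.0, 0.0], [0.0, 0.0, -1.0]]
wrist_force: [1.0, 0.4, 0.8]
gripper_width: 0.31
gripper_force: 30.0
```

Request:
drive_tool --steps '[0,0,0,0,0,-0.015,0,0,0,0,0,0,-0.035,0,0,0,0,0,0,-0.04,0,0,0,0,0,0.01,-0.04,0,0,0,0,-0.005,0.03,-0.035,0,0,0,0,-0.01,0.04,0,0,0,0,0,-0.01,0.04,0,0,0,0,0,-0.01,0.04,0,0,0,0,0,-0.01,0.04,0,0,0,0,0,-0.01,0.04,0,0]'

```text
time_s: 4.42
tcp_pos: [0.5055, -0.1273, 0.1972]
ee_rot: [[-1.0, 0.004, 0.0], [0.004, 1.0, 0.0], [-0.0, 0.0, -1.0]]
wrist_force: [0.3, -0.4, -0.6]
gripper_width: 0.307
gripper_force: 30.0
```

Request:
drive_tool --steps '[0,0,0,-0.01,0.04,0,0,0,0,0,-0.01,0.04,0,0,0,0,0,-0.01,0.04,0,0,0,0,0,-0.01,0.04,0,0,0,0,0,-0.01,0.04,0,0,0,0,0,-0.005,0.025,0,0,0,0,0,0,0.01,0,0,0,0,0,0,0,0,0,0,0,0,0,0,0,0]'

```text
time_s: 5.17
tcp_pos: [0.5609, 0.1055, 0.1966]
ee_rot: [[-1.0, 0.003, -0.001], [0.003, 1.0, -0.001], [0.001, -0.001, -1.0]]
wrist_force: [-0.6, 0.1, -0.2]
gripper_width: 0.308
gripper_force: 30.0
```

```bash
python3 - <<'E'
from h import *
s=r.sense();P=r.camera_params("wrist");im=r.capture("wrist");cv2.imwrite("pics/w3.png",im)
import json;json.dump({k:np.array(v).tolist() for k,v in P.items()},open("P3.json","w"))
print(s["tcp_pos"],s["ee_rot"].round(3),s["joints"].round(1),s["gripper_force"],proj("wrist",(.5785,.1091,.026),P))
E
```

```text
[0.56086656 0.10553985 0.19660206] [[-1.     0.003 -0.001]
 [ 0.003  1.    -0.001]
 [ 0.001 -0.001 -1.   ]] [  26.9   18.9  -11.1   -0.   -60.1 -117.1] 29.99996660160832 [328.  249.8]
```

View pics/w3.png

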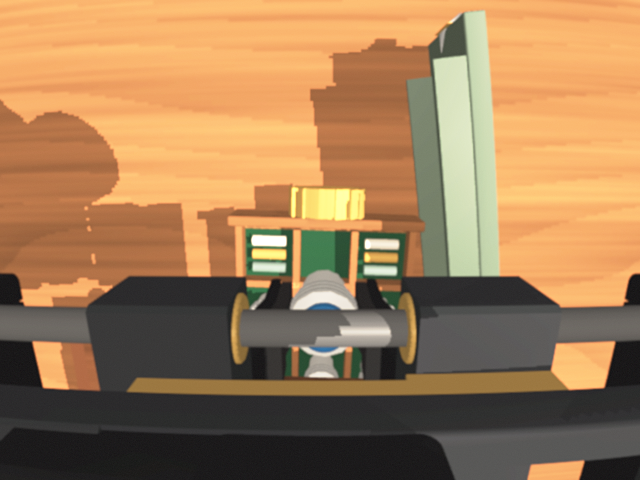

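The wrist view looks toward -x going up the picture. It shows the pocket between the dividers at columns 297 and 354, the front board at rows 216-224, the pull at (328,203) and the door at columns 430-495.

```bash
python3 - <<'E'
from h import *
import json;P=json.load(open("P3.json"))
im=cv2.imread("pics/w3.png");cv2.imwrite("pics/c3.png",cv2.resize(im[170:300,210:510],None,fx=2.66,fy=2.66,interpolation=2))
f=lambda p,z:print(p,z,onz("wrist",p,z,P))
for p in((297,232),(297,275),(354,232),(354,275)):f(p,.040)
for p in((230,217),(423,224),(230,212),(423,217)):f(p,.046)
for p in((292,188),(364,190)):f(p,.045)
for p in((488,12),(498,270),(466,14)):f(p,.091)
E
```

```text
(297, 232) 0.04 [0.5605 0.0851 0.04  ]
(297, 275) 0.04 [0.5954 0.0844 0.04  ]
(354, 232) 0.04 [0.5606 0.129  0.04  ]
(354, 275) 0.04 [0.5955 0.1296 0.04  ]
(230, 217) 0.046 [0.5475 0.0352 0.046 ]
(423, 224) 0.046 [0.5531 0.1806 0.046 ]
(230, 212) 0.046 [0.5437 0.0354 0.046 ]
(423, 217) 0.046 [0.5477 0.1803 0.046 ]
(292, 188) 0.045 [0.5261 0.0823 0.045 ]
(364, 190) 0.045 [0.5277 0.1355 0.045 ]
(488, 12) 0.091 [0.4168 0.2023 0.091 ]
(498, 270) 0.091 [0.5752 0.2219 0.091 ]
(466, 14) 0.091 [0.4185 0.1891 0.091 ]
```

View pics/c3.png

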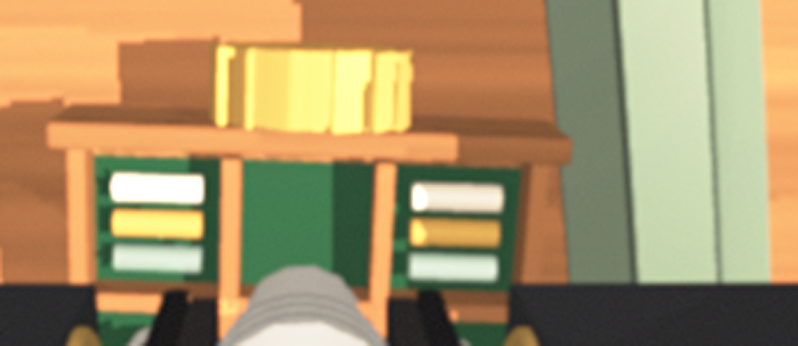

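Request:
drive_tool --steps '[0,0,0,-0.009,0.001,0,0,0,0,0,-0.008,0.001,0.01,0,0,0,0,0,0,0.035,0,0,0,0,0,0,0.035,0,0,0,0,0,0,0.025,0,0,0,0,0,0,0.01,0,0,0,0,0,0,0,0,0,0,0,0,0,0,0]'

```text
time_s: 5.88
tcp_pos: [0.5794, 0.1072, 0.0822]
ee_rot: [[-1.0, 0.003, 0.001], [0.003, 1.0, -0.0], [-0.001, -0.0, -1.0]]
wrist_force: [0.6, 0.2, 0.4]
gripper_width: 0.306
gripper_force: 30.0
```

Request:
drive_tool --steps '[0,0,0,0,0,0.006,0,0,0,0,0,0,0.006,0,0,0,0,0,0,0.004,0,0,0,0,0,0,0.002,0,0,0,0,0,0,0.001,0,0,0,0,0,0,0,0,0,0,0,0,0,0,0]'

```text
time_s: 6.47
tcp_pos: [0.5786, 0.1077, 0.0632]
ee_rot: [[-1.0, 0.003, 0.0], [0.003, 1.0, 0.0], [-0.0, 0.0, -1.0]]
wrist_force: [0.7, 0.6, -1.8]
gripper_width: 0.307
gripper_force: 30.0
```

Request:
drive_tool --steps '[0,0,0,0,0,0.001,0,0,0,0,0,0,0.0005,0,0,0,0,0,0,0,0,0,0,0,0,0,0,0.36,0,0,0,0,0,0,0.45,0,0,0,0,0,0,0.55,0,0,0,0,0,0,0.55,0,0,0,0,0,0,0.55,0,0,0,0,0,0,0.55]'

```text
time_s: 7.22
tcp_pos: [0.5785, 0.1077, 0.0616]
ee_rot: [[-1.0, 0.003, 0.0], [0.003, 1.0, 0.0], [-0.0, 0.0, -1.0]]
wrist_force: [-0.4, 0.7, -0.8]
gripper_width: 0.537
gripper_force: 0.0
```

Request:
drive_tool --steps '[0,0,0,0,0,-0.005,0.55,0,0,0,0,0,-0.015,0.55,0,0,0,0,0,-0.03,0.55,0,0,0,0,0,-0.03,0.55,0,0,0,0.02,0,-0.03,0.55,0,0,0,0.03,0,-0.02,0.55,0,0,0,0.02,0,0,0.55,0,0,0,0,0,0,0.55]'

```text
time_s: 7.88
tcp_pos: [0.5057, 0.1076, 0.1937]
ee_rot: [[-1.0, 0.003, 0.002], [0.003, 1.0, 0.002], [-0.002, 0.002, -1.0]]
wrist_force: [-0.2, 0.0, -0.4]
gripper_width: 0.55
gripper_force: 0.0
```

```bash
python3 - <<'E'
from h import *
s=r.sense();P=r.camera_params("wrist");im=r.capture("wrist");cv2.imwrite("pics/w4.png",im)
print(s["tcp_pos"],s["ee_rot"].round(3))
hsv=cv2.cvtColor(im,cv2.COLOR_BGR2HSV);m=cv2.inRange(hsv,(95,120,40),(125,255,255))
n,l,st,c=cv2.connectedComponentsWithStats(m)
for i in range(1,n):
    if st[i,4]>40: print(st[i],c[i],onz("wrist",c[i],.069,P))
E
```

```text
[0.50571329 0.10764921 0.19374578] [[-1.     0.003  0.002]
 [ 0.003  1.     0.002]
 [-0.002  0.002 -1.   ]]
```

View pics/w4.png

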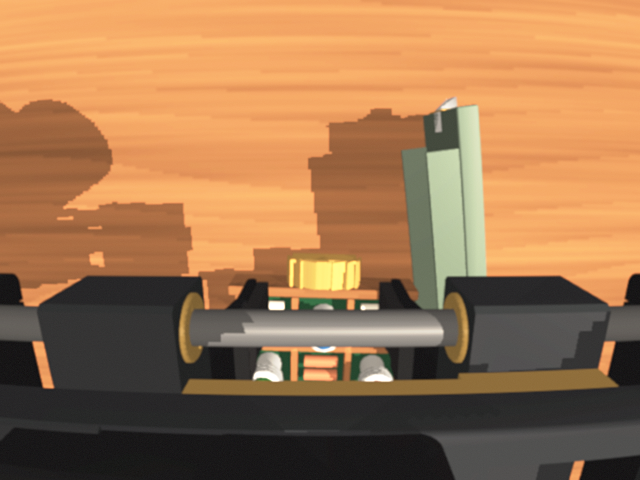

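The wrist view shows the lamp standing in the pocket behind the bar at about (323,330), with the pull at (325,258). I'll close the fingers and go down in front of the pull.

Request:
drive_tool --steps '[0,0,0,0.02,0,0,0,0,0,0,0,0,0.02,0,0,0,0,0,0,0.035,0,0,0,0,0,0,0.035,0,0,0,0,0,0,0.035,0,0,0,0,0,0,0.015,0,0,0,0,0,0,0,0,0,0,0,0,0,0,0,0,0,0,0,0,0,0]'

```text
time_s: 8.68
tcp_pos: [0.4899, 0.1084, 0.0524]
ee_rot: [[-1.0, 0.003, 0.002], [0.003, 1.0, 0.001], [-0.002, 0.001, -1.0]]
wrist_force: [0.5, 1.3, 0.3]
gripper_width: 0.016
gripper_force: 0.0
```

```bash
python3 - <<'E'
from h import *
s=r.sense();print(s["tcp_pos"],s["gripper_width"],s["wrist_force"])
P=r.camera_params("wrist");im=r.capture("wrist");cv2.imwrite("pics/w5.png",im)
E
```

```text
[0.48988249 0.1084322  0.05239988] 0.016398680361601258 [0.52360388 1.28645693 0.26974635]
```

Request:
drive_tool --steps '[0,0,0,-0.008,0,0,0,0,0,0,-0.008,0,0,0,0,0,0,-0.005,0,0,0,0,0,0,-0.003,0,0,0,0,0,0,-0.003,0,0,0,0,0,0,-0.003,0,0,0,0,0,0,-0.003,0,0,0,0,0,0,-0.003,0,0,0,0,0,0,-0.003,0,0,0,0,0,0,-0.003,0,0,0]'

```text
time_s: 9.57
tcp_pos: [0.5302, 0.1074, 0.0512]
ee_rot: [[-1.0, 0.003, -0.001], [0.003, 1.0, -0.001], [0.001, -0.001, -1.0]]
wrist_force: [-1.9, -2.3, 1.0]
gripper_width: 0.001
gripper_force: 0.7
```

Request:
drive_tool --steps '[0,0,0,-0.004,0,0,0,0,0,0,-0.005,0,0,0,0,0,0,-0.006,0,0,0,0,0,0,-0.006,-0.001,0,0,0,0,0,-0.006,0,0,0,0,0,0,-0.006,0,0,0,0,0,0,-0.006,0,0,0,0,0,0,-0.006,-0.001,0,0,0,0,0,-0.005,0,0,0,0,0,0,-0.004,0,0,0]'

```text
time_s: 10.4
tcp_pos: [0.5852, 0.1056, 0.0515]
ee_rot: [[-1.0, 0.003, 0.0], [0.003, 1.0, 0.0], [-0.0, 0.0, -1.0]]
wrist_force: [-1.3, -0.7, -0.4]
gripper_width: 0.006
gripper_force: 0.7
```

Request:
drive_tool --steps '[0,0,0,-0.005,0,0,0,0,0,0,-0.005,0,0,0,0,0,0,-0.005,-0.001,0,0,0,0,0,-0.005,0,0,0,0,0,0,-0.003,0,0,0,0,0,0,-0.002,0,0,0,0,0,0,-0.002,0,0,0,0,0,0,-0.002,0,0,0,0,0,0,-0.002,0,0,0]'

```text
time_s: 11.15
tcp_pos: [0.6155, 0.1044, 0.0516]
ee_rot: [[-1.0, 0.003, -0.0], [0.003, 1.0, -0.0], [0.0, -0.0, -1.0]]
wrist_force: [-0.6, -1.5, 0.6]
gripper_width: 0.003
gripper_force: 0.7
```

Request:
drive_tool --steps '[0,0,0,-0.0015,0,0,0,0,0,0,-0.0015,0,0,0,0,0,0,-0.0015,0,0,0,0,0,0,-0.0015,0,0,0]'

```text
time_s: 11.48
tcp_pos: [0.6215, 0.1045, 0.0515]
ee_rot: [[-1.0, 0.003, -0.0], [0.003, 1.0, -0.0], [0.0, -0.0, -1.0]]
wrist_force: [-1.2, -0.6, 0.5]
gripper_width: 0.005
gripper_force: 0.7
```

Request:
drive_tool --steps '[0,0,0,-0.0015,0,0,0,0,0,0,-0.0015,0,0,0,0,0,0,-0.0015,0,0,0,0,0,0,-0.0015,0,0,0]'

```text
time_s: 11.82
tcp_pos: [0.6252, 0.1044, 0.0513]
ee_rot: [[-1.0, 0.004, -0.006], [0.004, 1.0, -0.001], [0.006, -0.001, -1.0]]
wrist_force: [-9.7, 3.4, 7.3]
gripper_width: 0.001
gripper_force: 5.1
```

Request:
drive_tool --steps '[0,0,0,-0.0015,0,0,0,0,0,0,-0.0015,0,0,0,0,0,0,-0.0015,0,0,0]'

```text
time_s: 12.07
tcp_pos: [0.6255, 0.1043, 0.0513]
ee_rot: [[-1.0, 0.005, -0.015], [0.005, 1.0, -0.002], [0.015, -0.002, -1.0]]
wrist_force: [-20.6, 5.4, 14.4]
gripper_width: 0.003
gripper_force: 10.2
```

Request:
drive_tool --steps '[0,0,0,0.01,0,0,0,0,0,0,0.02,0,0,0,0,0,0,0.03,0,0,0,0,0,0,0.03,0,-0.03,0,0,0,0,0.03,0,-0.04,0,0,0,0,0.01,0,-0.04,0,0,0,0,0,0,-0.03,0,0,0,0,0,0,0,0,0,0,0,0,0,0,0]'

```text
time_s: 12.82
tcp_pos: [0.5093, 0.1061, 0.1872]
ee_rot: [[-1.0, 0.002, 0.007], [0.003, 1.0, 0.004], [-0.007, 0.004, -1.0]]
wrist_force: [-0.3, -0.2, -0.3]
gripper_width: 0.006
gripper_force: 0.0
```

```bash
python3 - <<'E'
from h import *
s=r.sense();P=r.camera_params("wrist");im=r.capture("wrist");cv2.imwrite("pics/w6.png",im)
print(s["tcp_pos"],s["wrist_force"])
hsv=cv2.cvtColor(im,cv2.COLOR_BGR2HSV)
def comps(m,z,a=150):
    n,l,st,c=cv2.connectedComponentsWithStats(m)
    for i in range(1,n):
        if st[i,4]>a: print(st[i],onz("wrist",(st[i][0]+st[i][2]/2,st[i][1]),z,P))
print("brass");comps(cv2.inRange(hsv,(22,120,120),(32,255,255)),.045)
print("green")
m=cv2.inRange(hsv,(40,25,60),(85,140,255))
n,l,st,c=cv2.connectedComponentsWithStats(m)
for i in range(1,n):
    if st[i,4]>300:
        print(st[i]); ys,xs=np.where(l==i)
        pts=[]
        for y in range(st[i,1]+5,st[i,1]+st[i,3]-5,25):
            pts.append(onz("wrist",(xs[ys==y].max()+.5,y),.091,P)[:2])
        print(np.array(pts).T)
E
```

```text
[0.50925479 0.10606529 0.18719117] [-0.34328534 -0.21447896 -0.28992623]
brass
green
[  406    98    86   205 10987]
[[0.4195 0.4337 0.4482 0.463  0.4782 0.4939 0.5101 0.527 ]
 [0.1925 0.1947 0.1964 0.1989 0.2015 0.2049 0.2118 0.215 ]]
[118 352  40  25 345]
[[ 0.5838]
 [-0.0084]]
```

```bash
cat > path.py <<'E'
import numpy as np
H=np.array([.628,.217]);th=np.deg2rad(-1.9)
def ctr(phi,rc=.19,gap=0):
    R=lambda a:np.array([[np.cos(a),-np.sin(a)],[np.sin(a),np.cos(a)]])
    M=R(th-phi);leaf=M@[0,-1];n=M@[-1,0]
    h=.0095*abs(n[0])+.015*abs(n[1])
    return H+rc*leaf+(.014+h+gap)*n
E
python3 - <<'E'
from path import *
print("start",ctr(1.41,gap=.04).round(4))
p0=None
for phi in [1.41]+list(np.arange(1.35,.001,-.05))+[0,-.04]:
    p=ctr(phi);print(round(phi,2),p.round(4),None if p0 is None else (p-p0).round(4));p0=p
E
```

```text
start [0.4306 0.2623]
1.41 [0.4357 0.2227] None
1.35 [0.4356 0.2115] [-0.0001 -0.0111]
1.3 [0.4361 0.2022] [ 0.0004 -0.0093]
1.25 [0.437  0.1929] [ 0.0009 -0.0093]
1.2 [0.4384 0.1836] [ 0.0014 -0.0093]
1.15 [0.4402 0.1743] [ 0.0018 -0.0093]
1.1 [0.4425 0.1651] [ 0.0023 -0.0092]
1.05 [0.4453 0.156 ] [ 0.0028 -0.0091]
1.0 [0.4485 0.147 ] [ 0.0033 -0.009 ]
0.95 [0.4523 0.1381] [ 0.0037 -0.0089]
0.9 [0.4565 0.1294] [ 0.0042 -0.0087]
0.85 [0.4611 0.1208] [ 0.0046 -0.0085]
0.8 [0.4662 0.1125] [ 0.0051 -0.0083]
0.75 [0.4718 0.1044] [ 0.0055 -0.0081]
0.7 [0.4777 0.0966] [ 0.006  -0.0078]
0.65 [0.4841 0.0891] [ 0.0064 -0.0075]
0.6 [0.491  0.0819] [ 0.0068 -0.0072]
0.55 [0.4982 0.075 ] [ 0.0072 -0.0069]
0.5 [0.5058 0.0685] [ 0.0076 -0.0065]
0.45 [0.5137 0.0624] [ 0.0079 -0.0061]
0.4 [0.522  0.0567] [ 0.0083 -0.0057]
0.35 [0.5306 0.0514] [ 0.0086 -0.0053]
0.3 [0.5395 0.0466] [ 0.0089 -0.0048]
0.25 [0.5487 0.0422] [ 0.0092 -0.0044]
0.2 [0.5581 0.0383] [ 0.0094 -0.0039]
0.15 [0.5678 0.0349] [ 0.0096 -0.0034]
0.1 [0.5776 0.0321] [ 0.0098 -0.0029]
0.05 [0.5876 0.0297] [ 0.01   -0.0023]
0 [0.5977 0.0279] [ 0.0101 -0.0018]
-0.04 [0.6057 0.0268] [ 0.008  -0.0011]
```

Request:
drive_tool --steps '[0,0,0,0.02,0.04,0,0,0,0,0,0.02,0.04,0,0,0,0,0,0.02,0.04,0,0,0,0,0,0.018,0.04,0,0,0,0,0,0,0,0.02,0,0,0,0,0,0,0.04,0,0,0,0,0,0,0.04,0,0,0,0,0,0,0.025,0,0,0,0,0,0,0,0,0,0,0,0,0,0,0]'

```text
time_s: 13.7
tcp_pos: [0.4345, 0.2541, 0.0574]
ee_rot: [[-1.0, 0.003, -0.003], [0.003, 1.0, -0.004], [0.003, -0.004, -1.0]]
wrist_force: [0.5, 1.0, 1.0]
gripper_width: 0.006
gripper_force: 0.0
```

Request:
drive_tool --steps '[0,0,0,0,-0.008,0,0,0,0,0,0,-0.008,0,0,0,0,0,0,-0.006,0,0,0,0,0,0,-0.004,0,0,0,0,0,0,-0.004,0,0,0,0,0,0,-0.005,0,0,0,0,0,0,-0.005,0,0,0,0,0,0,-0.006,0,0,0,0,0,0,-0.006,0,0]'

```text
time_s: 14.45
tcp_pos: [0.4351, 0.2026, 0.0595]
ee_rot: [[-1.0, 0.003, 0.001], [0.003, 1.0, 0.001], [-0.001, 0.001, -1.0]]
wrist_force: [0.0, 1.5, -0.0]
gripper_width: 0.006
gripper_force: 0.3
```

Request:
drive_tool --steps '[0,0,0,-0.001,-0.007,0,0,0,0,0,-0.001,-0.008,0,0,0,0,0,-0.002,-0.009,0,0,0,0,0,-0.002,-0.009,0,0,0,0,0,-0.003,-0.009,0,0,0,0,0,-0.003,-0.009,0,0,0,0,0,-0.004,-0.009,0,0,0,0,0,-0.004,-0.009,0,0,0,0,0,-0.005,-0.009,0,0,0,0,0,-0.005,-0.008,0,0]'

```text
time_s: 15.28
tcp_pos: [0.4649, 0.1157, 0.0593]
ee_rot: [[-1.0, 0.004, -0.0], [0.004, 1.0, -0.0], [0.0, -0.0, -1.0]]
wrist_force: [0.2, 1.4, 0.4]
gripper_width: 0.004
gripper_force: 0.4
```

Request:
drive_tool --steps '[0,0,0,-0.006,-0.008,0,0,0,0,0,-0.006,-0.008,0,0,0,0,0,-0.006,-0.007,0,0,0,0,0,-0.007,-0.007,0,0,0,0,0,-0.007,-0.007,0,0,0,0,0,-0.007,-0.007,0,0]'

```text
time_s: 15.78
tcp_pos: [0.5041, 0.072, 0.0592]
ee_rot: [[-1.0, 0.003, -0.0], [0.003, 1.0, -0.0], [0.0, -0.0, -1.0]]
wrist_force: [-0.6, 0.7, 0.3]
gripper_width: 0.003
gripper_force: 0.4
```

Request:
drive_tool --steps '[0,0,0,-0.007,-0.006,0,0,0,0,0,-0.007,-0.005,0,0,0,0,0,-0.006,-0.004,0,0,0,0,0,-0.006,-0.004,0,0,0,0,0,-0.006,-0.003,0,0,0,0,0,-0.006,-0.003,0,0,0,0,0,-0.006,-0.003,0,0,0,0,0,-0.006,-0.003,0,0,0,0,0,-0.004,-0.002,0,0]'

```text
time_s: 16.53
tcp_pos: [0.5581, 0.0392, 0.0593]
ee_rot: [[-1.0, 0.003, 0.0], [0.003, 1.0, -0.0], [-0.0, -0.0, -1.0]]
wrist_force: [-0.9, 0.5, -0.3]
gripper_width: 0.003
gripper_force: 0.2
```

Request:
drive_tool --steps '[0,0,0,-0.004,-0.002,0,0,0,0,0,-0.004,-0.0015,0,0,0,0,0,-0.003,-0.001,0,0,0,0,0,-0.003,-0.001,0,0,0,0,0,-0.002,-0.0005,0,0]'

```text
time_s: 16.95
tcp_pos: [0.5736, 0.0333, 0.0593]
ee_rot: [[-1.0, 0.003, 0.0], [0.003, 1.0, -0.0], [-0.0, -0.0, -1.0]]
wrist_force: [-0.3, 0.3, 0.6]
gripper_width: 0.005
gripper_force: 0.2
```

Request:
drive_tool --steps '[0,0,0,-0.0015,-0.0005,0,0,0,0,0,-0.0015,-0.0005,0,0,0,0,0,-0.001,0,0,0,0,0,0,-0.001,-0.0005,0,0]'

```text
time_s: 17.28
tcp_pos: [0.5778, 0.0319, 0.0592]
ee_rot: [[-1.0, 0.003, -0.001], [0.003, 1.0, -0.0], [0.001, -0.0, -1.0]]
wrist_force: [-3.0, 0.1, -0.3]
gripper_width: 0.003
gripper_force: 0.8
```

Request:
drive_tool --steps '[0,0,0,-0.001,-0.0003,0,0,0,0,0,-0.001,-0.0003,0,0,0,0,0,-0.001,0,0,0]'

```text
time_s: 17.53
tcp_pos: [0.581, 0.0313, 0.0592]
ee_rot: [[-1.0, 0.003, -0.001], [0.003, 1.0, -0.0], [0.001, -0.0, -1.0]]
wrist_force: [-2.0, -0.1, -0.7]
gripper_width: 0.005
gripper_force: 0.9
```

Request:
drive_tool --steps '[0,0,0,-0.001,-0.0003,0,0,0,0,0,-0.001,0,0,0,0,0,0,-0.001,0,0,0]'

```text
time_s: 17.78
tcp_pos: [0.584, 0.0308, 0.0592]
ee_rot: [[-1.0, 0.003, -0.001], [0.003, 1.0, -0.0], [0.001, -0.0, -1.0]]
wrist_force: [-2.6, 0.8, 0.3]
gripper_width: 0.008
gripper_force: 1.1
```

Spring contact began at x≈0.577, as expected at about 0.1 rad. I'll continue slowly.

Request:
drive_tool --steps '[0,0,0,-0.0007,0,0,0,0,0,0,-0.0007,0,0,0,0,0,0,-0.0006,0,0,0]'

```text
time_s: 18.03
tcp_pos: [0.5859, 0.0306, 0.0592]
ee_rot: [[-1.0, 0.004, -0.001], [0.004, 1.0, -0.001], [0.001, -0.001, -1.0]]
wrist_force: [-2.1, -1.7, 0.7]
gripper_width: 0.008
gripper_force: 1.2
```

Request:
drive_tool --steps '[0,0,0,-0.0007,0,0,0,0,0,0,-0.0007,0,0,0,0,0,0,-0.0006,0,0,0]'

```text
time_s: 18.28
tcp_pos: [0.5879, 0.0306, 0.0591]
ee_rot: [[-1.0, 0.004, -0.001], [0.004, 1.0, -0.0], [0.001, -0.0, -1.0]]
wrist_force: [-2.1, -2.1, 1.3]
gripper_width: 0.006
gripper_force: 1.4
```

Request:
drive_tool --steps '[0,0,0,-0.0007,0,0,0,0,0,0,-0.0007,0,0,0,0,0,0,-0.0006,0,0,0]'

```text
time_s: 18.53
tcp_pos: [0.59, 0.0309, 0.0591]
ee_rot: [[-1.0, 0.003, -0.001], [0.003, 1.0, -0.0], [0.001, -0.0, -1.0]]
wrist_force: [-2.9, -1.3, -0.1]
gripper_width: 0.004
gripper_force: 1.5
```

Request:
drive_tool --steps '[0,0,0,-0.0007,0,0,0,0,0,0,-0.0007,0,0,0,0,0,0,-0.0006,0,0,0]'

```text
time_s: 18.78
tcp_pos: [0.5913, 0.0308, 0.0591]
ee_rot: [[-1.0, 0.004, -0.002], [0.004, 1.0, -0.0], [0.002, -0.0, -1.0]]
wrist_force: [-5.7, -1.0, 2.9]
gripper_width: 0.009
gripper_force: 3.1
```

Request:
drive_tool --steps '[0,0,0,-0.0005,0,0,0,0,0,0,-0.0005,0,0,0,0,0,0,-0.0005,0,0,0]'

```text
time_s: 19.03
tcp_pos: [0.5916, 0.0307, 0.059]
ee_rot: [[-1.0, 0.004, -0.005], [0.004, 1.0, -0.001], [0.005, -0.001, -1.0]]
wrist_force: [-7.8, -0.1, 3.6]
gripper_width: 0.007
gripper_force: 4.2
```

Request:
drive_tool --steps '[0,0,0,-0.0005,0,0,0,0,0,0,-0.0005,0,0,0,0,0,0,-0.0005,0,0,0]'

```text
time_s: 19.28
tcp_pos: [0.5928, 0.0306, 0.0591]
ee_rot: [[-1.0, 0.004, -0.006], [0.004, 1.0, -0.001], [0.006, -0.001, -1.0]]
wrist_force: [-8.6, -0.8, 4.2]
gripper_width: 0.005
gripper_force: 4.4
```

Request:
drive_tool --steps '[0,0,0,-0.0005,0,0,0,0,0,0,-0.0005,0,0,0]'

```text
time_s: 19.45
tcp_pos: [0.5936, 0.0304, 0.059]
ee_rot: [[-1.0, 0.004, -0.006], [0.004, 1.0, -0.001], [0.006, -0.001, -1.0]]
wrist_force: [-9.5, -1.9, 4.2]
gripper_width: 0.003
gripper_force: 4.6
```

Request:
drive_tool --steps '[0,0,0,-0.0005,0,0,0,0,0,0,-0.0005,0,0,0]'

```text
time_s: 19.62
tcp_pos: [0.5944, 0.0304, 0.0591]
ee_rot: [[-1.0, 0.004, -0.006], [0.004, 1.0, -0.001], [0.006, -0.001, -1.0]]
wrist_force: [-9.2, -0.9, 3.9]
gripper_width: 0.003
gripper_force: 4.8
```

Request:
drive_tool --steps '[0,0,0,-0.0005,0,0,0,0,0,0,-0.0005,0,0,0]'

```text
time_s: 19.78
tcp_pos: [0.5952, 0.0303, 0.0591]
ee_rot: [[-1.0, 0.004, -0.007], [0.004, 1.0, -0.001], [0.007, -0.001, -1.0]]
wrist_force: [-10.2, -2.2, 5.2]
gripper_width: 0.005
gripper_force: 4.9
```

Request:
drive_tool --steps '[0,0,0,-0.0005,0,0,0,0,0,0,-0.0005,0,0,0]'

```text
time_s: 19.95
tcp_pos: [0.5961, 0.0302, 0.0591]
ee_rot: [[-1.0, 0.004, -0.007], [0.004, 1.0, -0.002], [0.007, -0.002, -1.0]]
wrist_force: [-10.6, -2.3, 5.1]
gripper_width: 0.005
gripper_force: 5.1
```

Request:
drive_tool --steps '[0,0,0,-0.0005,0,0,0,0,0,0,-0.0005,0,0,0]'

```text
time_s: 20.12
tcp_pos: [0.5969, 0.0301, 0.0591]
ee_rot: [[-1.0, 0.004, -0.008], [0.004, 1.0, -0.002], [0.008, -0.002, -1.0]]
wrist_force: [-10.0, -2.8, 6.5]
gripper_width: 0.007
gripper_force: 5.3
```

Request:
drive_tool --steps '[0,0,0,-0.0005,0,0,0]'

```text
time_s: 20.2
tcp_pos: [0.5974, 0.03, 0.0591]
ee_rot: [[-1.0, 0.004, -0.008], [0.004, 1.0, -0.002], [0.008, -0.002, -1.0]]
wrist_force: [-10.7, -3.1, 6.4]
gripper_width: 0.006
gripper_force: 5.3
```

Request:
drive_tool --steps '[0,0,0,-0.0005,0,0,0,0,0,0,-0.0003,0,0,0]'

```text
time_s: 20.37
tcp_pos: [0.5999, 0.0302, 0.0591]
ee_rot: [[-1.0, 0.004, -0.004], [0.004, 1.0, -0.001], [0.004, -0.001, -1.0]]
wrist_force: [-6.8, -3.8, 1.4]
gripper_width: 0.01
gripper_force: 2.9
```

Request:
drive_tool --steps '[0,0,0,-0.0005,0,0,0,0,0,0,-0.0003,0,0,0]'

```text
time_s: 20.53
tcp_pos: [0.6008, 0.0301, 0.0591]
ee_rot: [[-1.0, 0.004, -0.004], [0.004, 1.0, -0.001], [0.004, -0.001, -1.0]]
wrist_force: [-6.7, -3.9, 1.5]
gripper_width: 0.008
gripper_force: 2.9
```

Request:
drive_tool --steps '[0,0,0,-0.0005,0,0,0,0,0,0,-0.0003,0,0,0]'

```text
time_s: 20.7
tcp_pos: [0.6017, 0.03, 0.059]
ee_rot: [[-1.0, 0.004, -0.004], [0.004, 1.0, -0.001], [0.004, -0.001, -1.0]]
wrist_force: [-3.5, -3.1, 0.2]
gripper_width: 0.009
gripper_force: 2.1
```

The grip force fell from 5.3 to 2.1 and the tool jumped 2.5 mm, so the catch has snapped in. I'll back off gently.

Request:
drive_tool --steps '[0,0,0,0.001,0,0,0,0,0,0,0.0015,0,0,0,0,0,0,0.0015,0,0,0,0,0,0,0.001,0,0,0]'

```text
time_s: 21.03
tcp_pos: [0.5997, 0.0318, 0.06]
ee_rot: [[-1.0, 0.002, 0.004], [0.002, 1.0, 0.001], [-0.004, 0.001, -1.0]]
wrist_force: [0.0, 0.1, -0.1]
gripper_width: 0.006
gripper_force: 0.0
```

Contact was lost within about 2 mm, so the door is holding. I'll retreat and take a look.

Request:
drive_tool --steps '[0,0,0,0.01,0,0,0,0,0,0,0.03,0,0,0,0,0,0,0.04,0,0,0,0,0,0,0.04,0,-0.02,0,0,0,0,0.04,0,-0.04,0,0,0,0,0,-0.04,-0.03,0,0,0,0,0,-0.04,0,0,0,0,0,0,-0.04,0,0,0,0,0,0,0,0,0,0,0,0,0,0,0,0]'

```text
time_s: 21.87
tcp_pos: [0.4519, -0.0832, 0.1331]
ee_rot: [[-1.0, 0.007, 0.003], [0.007, 1.0, 0.0], [-0.003, 0.0, -1.0]]
wrist_force: [0.0, 0.6, 0.2]
gripper_width: 0.004
gripper_force: 0.0
```

```bash
python3 - <<'E'
from h import *
t=r.capture("top");s=r.capture("scene")
a=cv2.resize(t[80:280,200:460],(780,600));cv2.imwrite("pics/f1.png",a)
print(r.sense()["time_s"],r.sense()["tcp_pos"])
E
```

```text
21.9667 [ 0.45178784 -0.08159583  0.13270549]
```

View pics/f1.png

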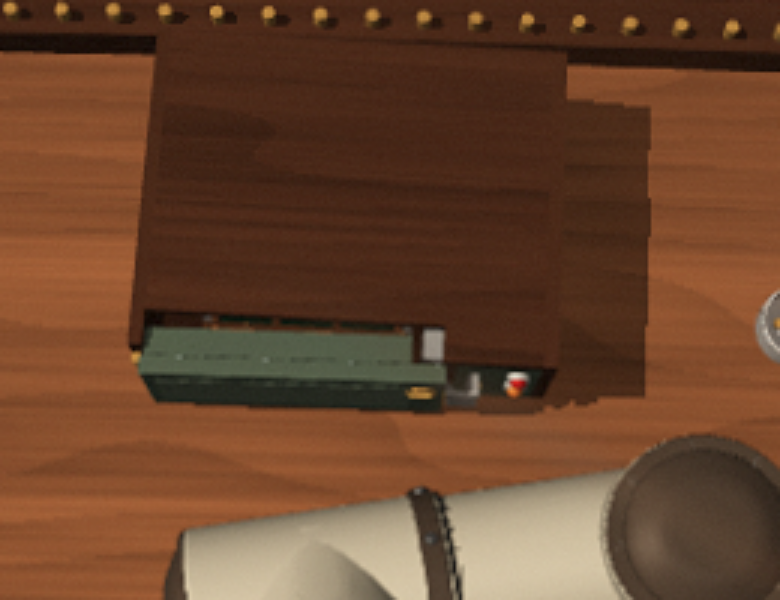

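The door leaf, running from (140,368) to (445,380), lies parallel to the roof edge and stays shut untouched. I'm handing in.

```bash
python3 -c "
from station import r
print(r.finish_job())"
```

```text
the job is handed in; nothing more can be done
None
```

I stood the lamp in the middle front pocket, slid the tray home and pressed the door shut until its catch snapped in. The job is handed in at about 22 s of the 72 s allowed; no verdict came back, and the lamp could not be seen once the tray was in.

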